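Fetch the key block from under the glass stand with the reacher

ROBOT

A 6-joint arm with a two-finger parallel gripper is mounted at the origin on the work surface. World frame = base frame: x ahead of the robot, y to its left, z up, the work surface at z = 0. Lengths are in m, angles in rad, forces in N, time in s.
With the tool pointing down it reaches from about 0.3 to 0.775 m from the base axis. Payload 14.6 kg.
Tool frame: the origin (TCP) lies on the centre line of the jaws, within the pads' length; the fingertips stand 25 mm ahead of it and the grasp point (between the pads) lies 6 mm ahead of it (ctrl.tip_reach is the distance from the TCP to the fingertips, in m); z points along the fingers, y is the line along which they close (so a half turn about z gives the same grasp; the last joint's range is limited). The gripper opens to 94 mm and grips with 3 to 60 N. Pads are 16 mm wide; open, the fingers measure 119 mm over their backs; the gripper's body (75 mm by 177 mm) begins 78 mm behind the grasp point.
Start: joints at [-1.36, 0.3, 1.521, -0, 1.321, -0.067], TCP at [0.151, -0.529, 0.23] pointing down, gripper open.
Joint ranges: [-3.03, 3.03], [-0.79, 2.21], [0.23, 2.52], [-1.04, 4.18], [0, 3.07], [-2.55, 2.55]. Speed limits (rad/s): [2.22, 2.22, 2.57, 3.14, 3.14, 3.14].

INTERFACE

Orientations are given as [roll, pitch, yaw] about the fixed x, y, z axes, in that order (R = Rz(yaw) Ry(pitch) Rx(roll)).
In Python, from station import ctrl gives the robot as it stands. The module is installed in compiled form; this text tells all that it offers.
- The arm moves only by the tool apply_moves, never from a script. Its argument "deltas" is a list of rows, each a list of 7 numbers: the closure in counts, from 0 (fully open) to 255 (shut), then the shift along the world's x, y, z in cm, then the turn, a rotation vector about the world's x, y, z in rad. In form: [[jaw, tx, ty, tz, ax, ay, az], ...]. A call has 1 to 10 rows; each row shifts and turns the commanded pose from where the row before left it; what a row does not reach is not made up. A row lasts 1/10 s, in which the tool goes at most 50 mm and 8.59 degrees, less where a joint would pass 70% of its speed; a pose out of reach is approached as far as the arm can. A call with a gripper value outside its range is refused whole. The fingers move at their own pace and stop on an object; "grip_force" is the grip in N (left out, the last holds). Time passes only in rows, so rows that do not move let the fingers close. It gives the time, the measured TCP pose, the force, the opening and the grip force at its end, in the units of the state.
- ctrl.get_obs(): the state, without advancing time (a new reading comes with each control period).
- ctrl.camera(name): name is "side" or "top" or "wrist"; returns a dict with "img" (420x560x3 uint8, red, green, blue), "K" (3x3 intrinsics, pixels), "pose" (4x4, takes a point from camera to world coordinates); the wrist camera has in their place "hand_eye" (4x4, takes a point from camera to tool coordinates, whose origin is the TCP and whose axes are the flange's). Camera axes: x right, y up, looking along -z (the intrinsics and any distortion apply to the point x, -y, -z); pixel columns grow to the right and rows downward; lengths in m; the calibration is good to about 2 mm. A picture is of the moment at which its call begins: read the wrist's pose just before it. There is no depth.
- ctrl.hand_in(): hands the job in; it is judged then, once.
The state is a dict: "time_s": time; "qpos": joint angles; "joint_vel": joint speeds; "tau": joint torques, N m; "ee_pos": TCP position; "eef_rot": TCP orientation; "force": force on the tool from outside, world axes, zero at the start; "moment": the same for the moment, N m; "grip_width": finger opening in m; "grip_force": force on a finger pad.
Only numpy, scipy, OpenCV 4.12 (cv2) and the standard library are available. Lean on these libraries where they do the work, as an engineer would, in place of code of your own. Each camera call takes 0.05 s, during which the arm holds its last target. There are 200 camera calls.

TASK

The carousel's wooden key block is held by a sprung clip in the low gap beneath the glass display stand: hold the hand reacher by its grip, run its open jaws in around the block, and squeeze the trigger to close them, firmly enough not to slip off but gently enough (under about 25 N a jaw) not to dent the soft wood. Draw the block out in the closed jaws and bring it along the counter so that all of it rests on the round green mat, then let go and leave the reacher standing flat on the counter. Do not touch the block with the fingers, do not knock the stand, and leave the other toys where they are.

Things in the scene. Friction and masses are not known exactly. Their poses are not given: they have to be found in the camera images.
- reacher_grip (a point): Middle of the reacher's grip, 60 mm above its underside; x forwards to the jaws, z up. Grip: upright red rear plate and orange trigger plate before it, 36 mm wide (y), tops 85 mm above the underside, outer faces at x = -25 and +25 mm; taken from above, a finger behind the red plate, one before the trigger. Only the trigger gives, so with the hand still the reacher creeps forwards half the squeeze.
- reacher_mouth (a point): Middle between the reacher's jaws, 160 mm ahead of the grip point, 15 mm above the underside; axes as the grip's. The two upright rubber pads are 32 mm long (x), span 5 to 23 mm above the underside and stand 42 mm apart when open (60 mm over the outsides). Jaw tips 16 mm ahead of this point, shaft's front end 35 mm behind it.
- trigger (a joint): Squeeze of the trigger, 0 released to 0.016 m. A finger feels the return spring as 5 N at first, 9 N at 0.004 m and 13 N at 0.0107 m, where the pads meet the block (each moves in by 0.75 x squeeze). From there each pad presses with about 0.6 x (finger force - 12 N), giving only 1 mm more up to 40 N; pulling the reacher back adds a little. Released, the jaws spring open.
- jaw_left: Left (+y) jaw of the reacher. The body's origin coincides with the reacher's underside below the grip point when open; it moves in -y of the reacher.
- jaw_right: Right (-y) jaw of the reacher, likewise; it moves in +y of the reacher.
- reacher: The whole hand reacher, 266 mm long, about 0.3 kg, standing flat on the counter; origin on its underside below the grip point, x forwards. Steel foot 50 mm wide, 6 mm thick, x = -90 to 35 mm; shaft 18 mm wide, top at 20 mm, to x = 125 mm; 60 mm wide crosspiece at x = 108 mm, 20 mm high. Mass centre near the grip, low down.
- block_center (a point): Centre of the wooden key block, 40 (x) by 26 (y) by 30 mm (z), 30 g, mid-brown wood with a red band and a brass stud on its outer (-x) end, standing on the counter in the gap. The clip presses on its top with about 4.5 N, so drawing it out takes 3 to 10 N; each jaw must bear on it with at least 4 N, better 6 to 18 N, not to slip.
- key_block: The key block; origin at the centre of its underside; x along its length, brass stud at -x.
- stand: Fixed display stand: clear glass 240 (x) by 300 (y) by 8 mm, underside 44 mm up, on brass posts (18 mm thick, x = +-105, y = +-135 mm). Origin on the counter under its centre. Gap open at the front (x = -120 mm): the reacher enters there towards +x. Copper clip 16 mm wide under the glass at x = -35, y = 0, 26 mm or more above the counter. A low strip closes the back (x = 102 mm).
- mat: Round green felt mat lying flat on the counter, 130 mm across, practically without thickness; origin at its centre.
- carousel (a joint): Turn (rad, 0 at the start) of the tin carousel on its brass turntable, a bystander, 124 mm across and 180 mm tall, standing on the glass at x = 45, y = 75 mm of the stand.
- horse: Cream tin horse on the stand, a bystander, 75 by 28 by 90 mm; origin at the centre of its underside.
- airplane: Chrome tin airplane, a bystander, 120 mm long, 150 mm span; origin below its middle.
- dome: Glass dome lid, a bystander, 110 mm across, 123 mm tall; origin below its centre.
- spinning_top: Blue spinning top, a bystander, 68 mm across; origin below its centre.
- wooden_engine: Wooden toy engine, a bystander, 85 mm long, 60 mm tall; origin below its middle.
- gift_box: Green gift box, a bystander, 90 by 90 by 70 mm; origin below its centre.

How it is judged:
On the way, in this order (a step that is already met when the one before it is completed fails the run):
1. the open jaws stand on both sides of the block in the gap (x of block_center in the frame of reacher_mouth between -0.02 and 0.02 m and y of block_center in the frame of reacher_mouth between -0.009 and 0.009 m and x of block_center in the frame of stand above -0.07 m and value of joint trigger below 0.0095 m), for 0.1 s.
2. the trigger is squeezed and both jaws bear on the block, still in the gap (value of joint trigger above 0.008 m and contact force between each of jaw_left, jaw_right and key_block above 3 N and x of block_center in the frame of stand above -0.1 m), for 0.1 s.
3. the block is drawn out past the stand's front edge between the closed jaws (x of block_center in the frame of stand below -0.145 m and contact force between each of jaw_left, jaw_right and key_block above 1 N and value of joint trigger above 0.008 m), for 0.1 s.
At the end, for the whole second after the job is handed in: The key block stands upright and still on the counter wholly on the green mat (its centre within 42 mm of the mat's), the trigger is released and the jaws no longer press on the block, and the reacher stands flat and still on the counter (horizontal distance between block_center and mat below 0.042 m and height (world z) of block_center between 0.011 and 0.019 m and angle between key_block's own z axis and vertical below 0.15 rad and linear speed of each of key_block, reacher below 0.01 m/s and contact force between each of jaw_left, jaw_right and key_block below 0.5 N and value of joint trigger below 0.003 m and angle between reacher's own z axis and vertical below 0.08 rad and height (world z) of reacher below 0.005 m); the robot touches nothing.
It fails at once if a jaw pressed on the block with more than 28 N (dented) (contact force between any of jaw_left, jaw_right and key_block above 28 N).
It fails at once if the fingers touched the block (contact force between the fingers and key_block above 0.5 N).
It fails at once if the reacher or the robot knocked the stand (over 15 N) (contact force between any of reacher, the arm, the fingers and stand above 15 N).
It fails at once if the block was tipped over (angle between key_block's own z axis and vertical above 0.5 rad).
It fails at once if another toy was moved by more than 15 mm, or the carousel turned by more than 0.5 rad (distance of any of horse, airplane, dome, spinning_top, wooden_engine, gift_box from where it was at the start of the episode above 0.015 m or value of joint carousel above 0.5 rad or value of joint carousel below -0.5 rad).
It also fails if it takes over 58 s, if anything falls off the work surface, if the arm or the gripper's body presses on something with over 40 N, if the wrist force passes 120 N, or if a joint passes its speed limit or range.

## Working session

There is one attempt and no reset: what is moved stays moved. The work goes in short steps, Python scripts to look and compute and a tool call to move; the robot and the scene stay as the last step left them, time stands still between calls to the robot, and variables do not carry over. Pictures are saved under pics/ and viewed, at most 14 in all, crops included, and the job is handed in when it is done.

Besides the shell and the picture viewer there is one more tool, called after "Emit:" as name([rows], argument=value, ...), one row to a line, values as JSON. apply_moves: Moves the arm, as the interface text tells. Its arguments: {"type":"object","properties":{"deltas":{"type":"array"},"grip_force":{"type":"number"}},"required":["deltas"]}

```bash
mkdir -p pics; cat > h.py <<'E'
import numpy as np, cv2
from station import ctrl
from scipy.spatial.transform import Rotation as R
def rpy(e): return R.from_euler('xyz',e).as_matrix()
def shot(name,fn=None):
    o=ctrl.get_obs(); c=ctrl.camera(name)
    if name=='wrist':
        T=np.eye(4);e=np.array(o['eef_rot']);T[:3,:3]=rpy(e) if e.size==3 else e
        T[:3,3]=o['ee_pos'];c['pose']=T@np.array(c['hand_eye'])
    if fn: cv2.imwrite('pics/'+fn,c['img'][:,:,::-1])
    np.savez('%s.npz'%name,img=c['img'],K=c['K'],pose=c['pose'])
    return c
def ray(c,u,v):
    d=np.linalg.inv(c['K'])@np.array([u,v,1.]);d=np.array([d[0],-d[1],-d[2]])
    P=np.array(c['pose']);return P[:3,3],P[:3,:3]@d
def plane(c,u,v,z):
    o,d=ray(c,u,v);return o+d*(z-o[2])/d[2]
def proj(c,p):
    P=np.linalg.inv(c['pose']);q=P[:3,:3]@np.array(p)+P[:3,3];q=c['K']@np.array([q[0],-q[1],-q[2]]);return q[:2]/q[2]
E
python3 - <<'E'
from h import *
o=ctrl.get_obs();print(o)
for n in('top','side','wrist'):
    c=shot(n,n+'0.png');print(n,c['K'],c['pose'],[k for k in c])
E
```

```text
{'time_s': 0.0, 'qpos': array([-1.35958920e+00,  3.00482355e-01,  1.52159056e+00,  4.87310566e-05,
        1.32068141e+00, -6.66340023e-02]), 'joint_vel': array([ 0.0002128 , -0.000532  , -0.00057743, -0.00067245, -0.00025967,
        0.00103038]), 'tau': array([-2.37824388e-04, -5.31808591e+01, -3.52733552e+01,  7.07170973e-02,
        2.43041979e-02, -1.18506209e-04]), 'ee_pos': array([ 0.15079563, -0.52868223,  0.22987613]), 'eef_rot': array([-3.14043670e+00, -1.24445663e-04,  2.77828972e-01]), 'force': array([ 0.63503479, -0.3880112 ,  1.07094545]), 'moment': array([-0.04600497,  0.03440126, -0.04103134]), 'grip_force': 0.0, 'grip_width': 0.09398260826826575}
top [[521.12826216   0.         280.36950614]
 [  0.         521.12826216 211.36930764]
 [  0.           0.           1.        ]] [[ 0.02591935  0.9979181  -0.05905634  0.44910144]
 [-0.99960306  0.02522    -0.01255686 -0.03711844]
 [-0.01104132  0.05935836  0.99817567  1.67040085]
 [ 0.          0.          0.          1.        ]] ['img', 'K', 'pose']
side [[497.4485329    0.         273.38771871]
 [  0.         497.4485329  205.91307035]
 [  0.           0.           1.        ]] [[-0.91967773  0.17891169 -0.34954754  0.07194602]
 [-0.39206385 -0.46798117  0.79200982  1.11069278]
 [-0.02188185  0.86543875  0.50053667  0.79432828]
 [ 0.          0.          0.          1.        ]] ['img', 'K', 'pose']
wrist [[370.64599585   0.         284.47815186]
 [  0.         370.64599585 211.8007716 ]
 [  0.           0.           1.        ]] [[ 0.2737435   0.93491348  0.22583463  0.21630197]
 [-0.96180191  0.26639767  0.06300294 -0.51021381]
 [-0.00125952 -0.23445483  0.9721262   0.38564139]
 [ 0.          0.          0.          1.        ]] ['img', 'K', 'hand_eye', 'pose']
```

View pics/top0.png

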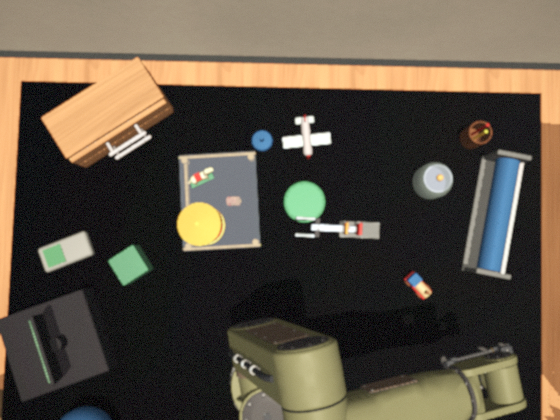

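View pics/side0.png

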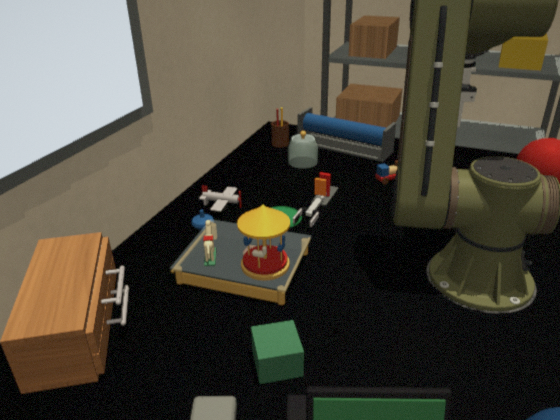

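The top view shows the stand at px (180–260, 152–250), its front facing right (-y). The block and clip are near (233,201), the mat at (304,202), and the reacher lies from (380,230) to its jaws at (298,227). The side view agrees. Next I'll work out rough coordinates.

```bash
python3 - <<'E'
from h import *
c=dict(np.load('top.npz'))
img=cv2.cvtColor(c['img'],cv2.COLOR_RGB2BGR);hsv=cv2.cvtColor(img,cv2.COLOR_BGR2HSV)
for n,u,v,z in [('s1',180,155,.05),('s2',256,152,.05),('s3',260,247,.05),('s4',184,250,.05),('block',233,201,.03),('mat',304,202,0),('jl',298,219,.02),('jr',297,235,.02),('grip',355,230,.085)]:
    print(n,plane(c,u,v,z).round(3))
cv2.imwrite('pics/topz.png',cv2.resize(img[120:270,170:390],None,fx=3.6,fy=3.6,interpolation=cv2.INTER_CUBIC))
E
```

```text
s1 [0.714 0.303 0.05 ]
s2 [0.73  0.065 0.05 ]
s3 [0.433 0.044 0.05 ]
s4 [0.417 0.28  0.05 ]
block [0.575 0.134 0.03 ]
mat [ 0.58  -0.091  0.   ]
jl [ 0.524 -0.073  0.02 ]
jr [ 0.473 -0.071  0.02 ]
grip [ 0.492 -0.245  0.085]
```

View pics/topz.png

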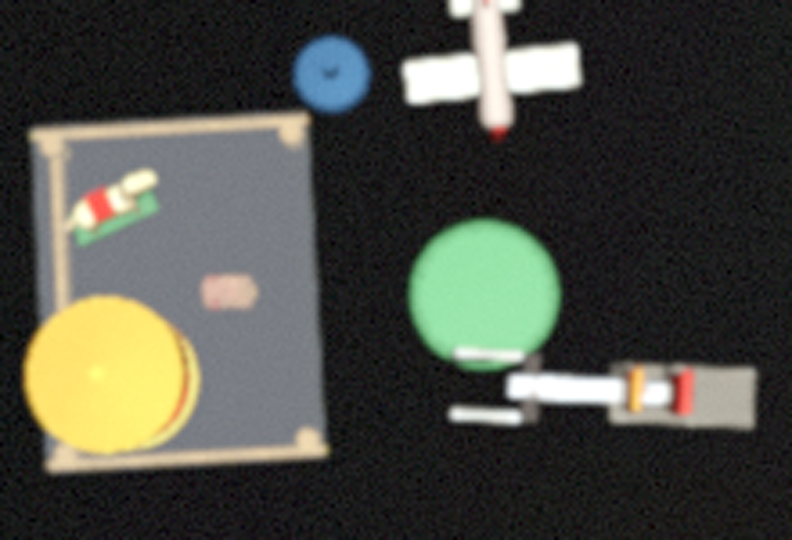

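The stand's centre comes out near (0.574, 0.173) and its yaw near 94°; sides of 238 × 297 mm match the given sizes. I'll move the wrist camera over the reacher and the gap for a finer look.

Emit:
apply_moves([
  [0,2.9,3.6,0.6,0,0,-0.023],
  [0,2.9,3.6,0.6,0,0,-0.023],
  [0,2.9,3.6,0.6,0,0,-0.023],
  [0,2.9,3.6,0.6,0,0,-0.023],
  [0,2.9,3.6,0.6,0,0,-0.023],
  [0,2.9,3.6,0.6,0,0,-0.023],
  [0,2.9,3.6,0.6,0,0,-0.023],
  [0,2.9,3.6,0.6,0,0,-0.023],
  [0,2.9,3.6,0.6,0,0,-0.023],
  [0,2.9,3.6,0.6,0,0,-0.023],
])

```text
time_s: 1.15
ee_pos: [0.4416, -0.1671, 0.2907]
eef_rot: [3.142, -0.0, 0.047]
force: [0.2, -0.3, 0.3]
grip_width: 0.0939
grip_force: 0.0
```

Emit:
apply_moves([
  [0,2.9,3.6,0.6,0,0,-0.023],
  [0,2.9,3.6,0.6,0,0,-0.025],
  [0,0,0,0,0,0,0],
  [0,0,0,0,0,0,0],
])

```text
time_s: 1.55
ee_pos: [0.4989, -0.0963, 0.302]
eef_rot: [-3.142, 0.001, 0.002]
force: [0.5, -1.0, 0.3]
grip_width: 0.0938
grip_force: 0.0
```

```bash
python3 - <<'E'
from h import *
o=ctrl.get_obs();print(o['time_s'],o['ee_pos'],o['eef_rot'])
c=shot('wrist')
cv2.imwrite('pics/w1.png',cv2.resize(cv2.cvtColor(c['img'],cv2.COLOR_RGB2BGR),(800,600),interpolation=cv2.INTER_CUBIC))
E
```

```text
1.55 [ 0.498929   -0.09631242  0.30198713] [-3.14150360e+00  8.80567310e-04  1.88454535e-03]
```

View pics/w1.png

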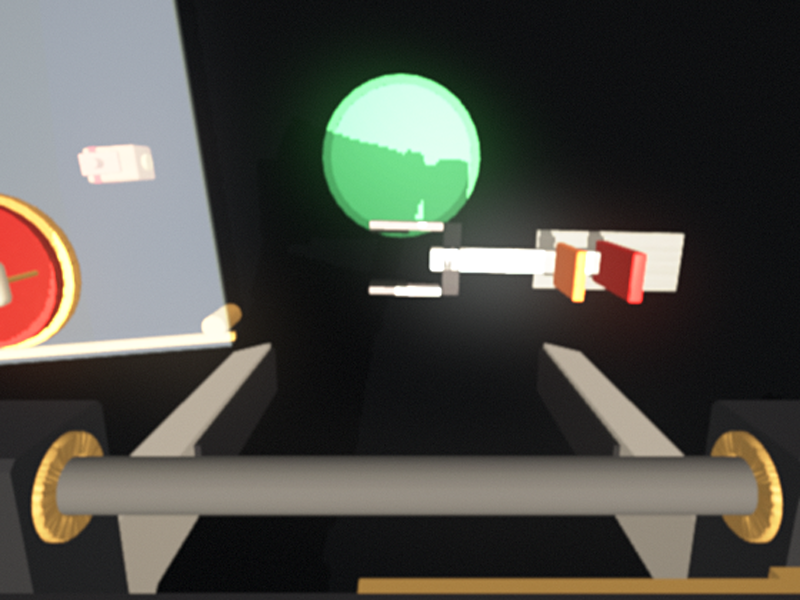

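The wrist view (800 px scale) shows the block with its outer end at x≈154 (rows 146–180), jaw strips at (370–443, 226) and (370–440, 291), and foot corners at (536,230), (684,234), (680,293), (533,290). The mat spans about (323–480, 74–237), and the glass front edge runs from (177,0) to (225,310).

```bash
python3 - <<'E'
from h import *
c=dict(np.load('wrist.npz'));s=.7
P=lambda u,v,z:plane(c,u*s,v*s,z)[:2]
def show(n,p):print(n,np.round(p,4))
fc=[P(536,230,.006),P(684,234,.006),P(680,293,.006),P(533,290,.006)]
for p in fc: show('foot',p)
f=(fc[0]+fc[3])/2;r=(fc[1]+fc[2])/2;d=(f-r);show('foot len/width',[np.linalg.norm(d),np.linalg.norm(fc[0]-fc[3])])
show('yaw foot',np.degrees(np.arctan2(d[1],d[0])))
u=d/np.linalg.norm(d);show('grip(foot)',r+u*.09);show('grip(foot,f)',f-u*.035)
for n,a in(('jl',(370,443,226)),('jr',(370,440,291))):
    show(n,[P(a[0],a[2],.023),P(a[1],a[2],.023)])
# grip plate tops
show('orange top',[P(565,300,.085) , P(585,300,.085)]);show('red top',[P(628,303,.085),P(642,303,.085)])
for q in[(154,147),(155,180),(84,149),(88,184)]: show('blk',P(*q,.03))
g=[P(177,0,.052),P(203,170,.052),P(225,310,.052)];[show('glassfront',p) for p in g]
e=g[2]-g[0];show('stand yaw',np.degrees(np.arctan2(e[1],e[0]))+90)
b=c['img'].astype(int);h=cv2.cvtColor(c['img'],cv2.COLOR_RGB2HSV)
m=cv2.inRange(h,(60,80,60),(90,255,255))
k=max(cv2.findContours(m,0,1)[0],key=cv2.contourArea);e=cv2.fitEllipse(cv2.convexHull(k));print(e)
show('mat',plane(c,*e[0],0))
t=dict(np.load('top.npz'));h=cv2.cvtColor(t['img'],cv2.COLOR_RGB2HSV)[150:240,270:340]
m=cv2.inRange(h,(60,60,60),(85,255,255));k=max(cv2.findContours(m,0,1)[0],key=cv2.contourArea);e=cv2.fitEllipse(cv2.convexHull(k));show('mat top',plane(t,e[0][0]+270,e[0][1]+150,0))
I=cv2.cvtColor(c['img'],cv2.COLOR_RGB2BGR)
a=cv2.resize(I[80:150,40:170],(800,430),interpolation=cv2.INTER_CUBIC)
cv2.imwrite('pics/z.png',a)
E
```

```text
foot [ 0.5213 -0.2061]
foot [ 0.5181 -0.3322]
foot [ 0.4667 -0.3351]
foot [ 0.4692 -0.2066]
foot len/width [0.1274 0.0521]
yaw foot 88.7152
grip(foot) [ 0.4944 -0.2437]
grip(foot,f) [ 0.4945 -0.2413]
jl [[ 0.5261 -0.0663]
 [ 0.5262 -0.1259]]
jr [[ 0.4718 -0.0655]
 [ 0.4719 -0.1243]]
orange top [[ 0.479  -0.2108]
 [ 0.479  -0.2253]]
red top [[ 0.4768 -0.2566]
 [ 0.4768 -0.2667]]
blk [0.5875 0.0999]
blk [0.5625 0.1019]
blk [0.5859 0.1544]
blk [0.5594 0.155 ]
glassfront [0.6842 0.063 ]
glassfront [0.57   0.0552]
glassfront [0.4626 0.0474]
stand yaw -85.9554
((281.8482666015625, 108.58134460449219), (113.66128540039062, 117.98400115966797), 124.43994903564453)
mat [ 0.5827 -0.0928  0.    ]
mat top [ 0.5818 -0.0913  0.    ]
```

View pics/z.png

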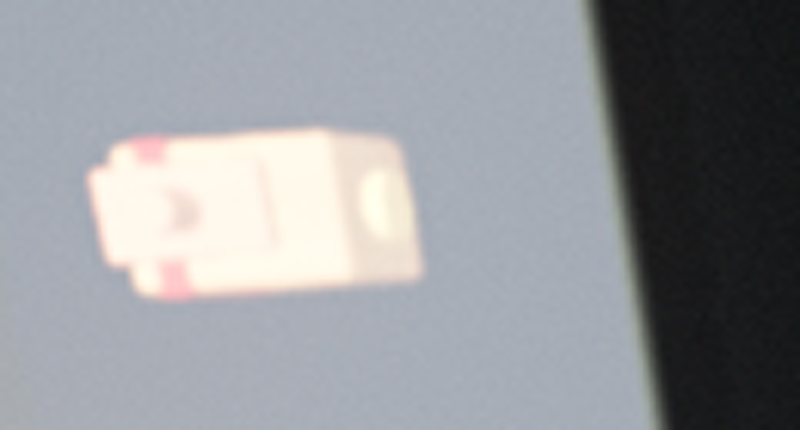

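```bash
python3 - <<'E'
from h import *
c=dict(np.load('wrist.npz'))
Q=lambda x,y,z:plane(c,40+x/6.154,80+y/6.143,z)[:2]
a=[Q(330,128,.03),Q(352,285,.03),Q(140,297,.03),Q(112,145,.03)]
for p in a:print(p.round(4))
print('outer bottom',Q(402,138,0).round(4),Q(423,280,0).round(4))
f=(a[0]+a[1])/2;r=(a[2]+a[3])/2;d=r-f;u=d/np.linalg.norm(d)
print('center',(sum(a)/4).round(4),'len',np.linalg.norm(d),'w',np.linalg.norm(a[0]-a[1]),'yaw',np.degrees(np.arctan2(d[1],d[0])), 'from front',(f+u*.02).round(4))
E
```

```text
[0.5896 0.1153]
[0.5621 0.1146]
[0.5599 0.1537]
[0.5866 0.155 ]
outer bottom [0.5894 0.1165] [0.5627 0.1154]
center [0.5746 0.1346] len 0.03942382296176743 w 0.02757819882848874 yaw 93.77748636505711 from front [0.5745 0.1349]
```

The block's centre is at (0.5746, 0.1347) with yaw 93.8°, measuring 39 × 27 mm as it should. The reacher's grip is at (0.4945, -0.2425) with yaw 88.5°, and the stand's yaw is 94°. I'm moving over the grip and down.

Emit:
apply_moves([
  [0,-0.09,-2.92,-3.04,0,0,-0.0056],
  [0,-0.09,-2.92,-3.04,0,0,-0.0056],
  [0,-0.09,-2.92,-3.04,0,0,-0.0056],
  [0,-0.09,-2.92,-3.04,0,0,-0.0056],
  [0,-0.09,-2.92,-3.04,0,0,-0.0056],
  [0,0,0,-1.5,0,0,0],
  [0,0,0,0,0,0,0],
])

```text
time_s: 2.3
ee_pos: [0.4923, -0.244, 0.1332]
eef_rot: [-3.14, 0.004, -0.031]
force: [0.3, -0.7, -0.1]
grip_width: 0.0942
grip_force: 0.0
```

```bash
python3 - <<'E'
from h import *
o=ctrl.get_obs();print(o['time_s'],o['ee_pos'],o['eef_rot'])
c=shot('wrist')
cv2.imwrite('pics/w2.png',cv2.cvtColor(c['img'],cv2.COLOR_RGB2BGR))
E
```

```text
2.3 [ 0.49229722 -0.24404517  0.13323325] [-3.13962357  0.00379282 -0.03111908]
```

View pics/w2.png

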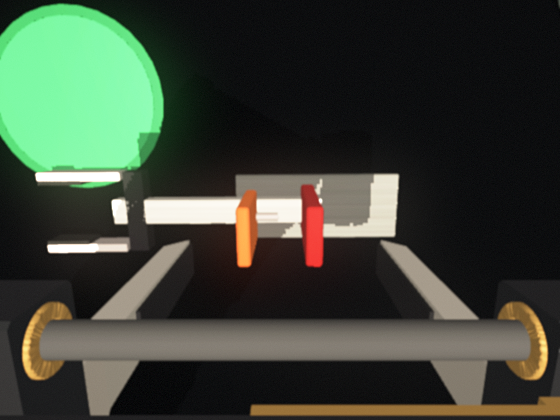

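The plates stand between the open fingers: orange at columns 237–257, red at 302–323, and finger tips at about 190 and 381. I'll check the grip centre from here.

```bash
python3 - <<'E'
from h import *
c=dict(np.load('wrist.npz'))
for q in[(237,264),(251,265),(306,265),(323,264)]: print(q,plane(c,*q,.085).round(4))
for q in[(236,175),(398,174),(397,237)]: print(q,plane(c,*q,.006).round(4))
print(ctrl.get_obs()['ee_pos'])
E
```

```text
(237, 264) [ 0.4804 -0.2155  0.085 ]
(251, 265) [ 0.4795 -0.2237  0.085 ]
(306, 265) [ 0.4785 -0.2559  0.085 ]
(323, 264) [ 0.4788 -0.2659  0.085 ]
(236, 175) [ 0.5218 -0.2073  0.006 ]
(398, 174) [ 0.5187 -0.3314  0.006 ]
(397, 237) [ 0.4681 -0.3326  0.006 ]
[ 0.49321793 -0.2437305   0.13501936]
```

Emit:
apply_moves([
  [0,0.1,0.1,-2.0,0,0,0],
  [0,0,0,-2.0,0,0,0],
  [0,0,0,-1.9,0,0,0],
  [0,0,0,-1.0,0,0,0],
  [0,0,0,0,0,0,0],
])

```text
time_s: 2.85
ee_pos: [0.4951, -0.2418, 0.0665]
eef_rot: [-3.141, 0.001, -0.028]
force: [-0.4, 0.6, -0.3]
grip_width: 0.0939
grip_force: 0.0
```

Emit:
apply_moves([
  [255,0,0,0,0,0,0],
  [255,0,0,0,0,0,0],
  [255,0,0,0,0,0,0],
  [255,0,0,0,0,0,0],
  [255,0,0,0,0,0,0],
  [255,0,0,0,0,0,0],
  [255,0,0,0,0,0,0],
], grip_force=7)

```text
time_s: 3.55
ee_pos: [0.4954, -0.2421, 0.0666]
eef_rot: [3.141, -0.0, -0.028]
force: [0.0, -3.1, 1.0]
grip_width: 0.048
grip_force: 7.0
```

Grip is held at 7 N with about 2 mm of squeeze. I'll slide it sideways and turn it in line with the stand while still outside the gap.

Emit:
apply_moves([
  [255,0.5,0.3,0,0,0,0.005],
  [255,0.5,0.3,0,0,0,0.005],
  [255,0.5,0.3,0,0,0,0.005],
  [255,0.5,0.3,0,0,0,0.005],
  [255,0.5,0.3,0,0,0,0.005],
  [255,0.5,0.3,0,0,0,0.005],
  [255,0.5,0.3,0,0,0,0.005],
  [255,0.5,0.3,0,0,0,0.005],
  [255,0.5,0.3,0,0,0,0.005],
  [255,0.5,0.3,0,0,0,0.005],
])

```text
time_s: 4.55
ee_pos: [0.5457, -0.2117, 0.0666]
eef_rot: [3.141, 0.0, 0.022]
force: [-4.0, -3.1, 5.6]
grip_width: 0.0478
grip_force: 7.0
```

Emit:
apply_moves([
  [255,0.5,0.3,0,0,0,0.005],
  [255,0.5,0.3,0,0,0,0.005],
  [255,0.5,0.3,0,0,0,0.005],
  [255,0.5,0.3,0,0,0,0.005],
  [255,0.5,0.3,0,0,0,0.005],
  [255,0.5,0.3,0,0,0,0.005],
  [255,0.5,0.3,0,0,0,0.005],
  [255,0.5,0.3,0,0,0,0.005],
  [255,0.5,0.3,0,0,0,0.005],
  [255,0.5,0.3,0,0,0,0.005],
])

```text
time_s: 5.55
ee_pos: [0.5957, -0.1816, 0.0666]
eef_rot: [3.141, 0.0, 0.072]
force: [-4.7, -2.9, 5.4]
grip_width: 0.0477
grip_force: 7.0
```

```bash
python3 - <<'E'
from h import *
o=ctrl.get_obs();print(o['time_s'],o['ee_pos'],o['eef_rot'],o['force'])
c=shot('wrist')
cv2.imwrite('pics/w3.png',cv2.cvtColor(c['img'],cv2.COLOR_RGB2BGR))
E
```

```text
5.55 [ 0.59573443 -0.18162969  0.06664898] [3.14138117e+00 9.64449384e-05 7.23740605e-02] [-4.69449294 -2.94187663  5.41226884]
```

View pics/w3.png

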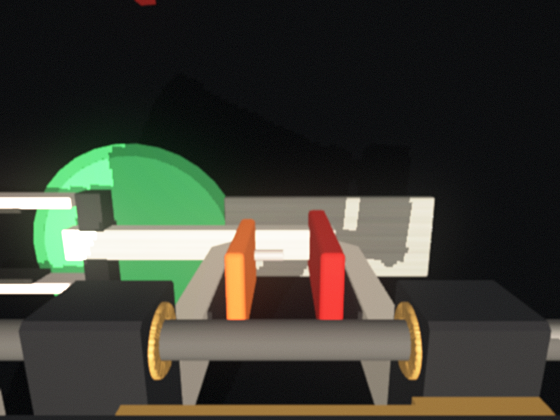

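The reacher turned with the hand. Jaw strips are at rows ~202 and ~288 on the left, the foot's rear corners at (434,197) and (429,276), and the shaft front at (63, 230–261). I'll measure its pose from these.

```bash
python3 - <<'E'
from h import *
c=dict(np.load('wrist.npz'))
P=lambda u,v,z:plane(c,u,v,z)[:2]
a,b=P(434,197,.006),P(429,276,.006);print('rear',a,b,np.linalg.norm(a-b)); r=(a+b)/2
m=(P(40,197,.023)+P(40,293,.023))/2; print('jaws outer',P(40,197,.023),P(40,293,.023),m)
s=(P(63,230,.02)+P(63,261,.02))/2;print('shaft front',s)
for n,q in(('jaw',m),('shaft',s)):
    d=q-r;print(n,np.degrees(np.arctan2(d[1],d[0])),np.linalg.norm(d))
u=s-r;u/=np.linalg.norm(u);print('grip',r+.09*u,s-.125*u,'mouth',s+.035*u)
t=shot('top');I=cv2.cvtColor(t['img'],cv2.COLOR_RGB2BGR);cv2.imwrite('pics/t2.png',cv2.resize(I[130:280,170:390],None,fx=3.6,fy=3.6,interpolation=cv2.INTER_CUBIC))
E
```

```text
rear [ 0.62697233 -0.26837955] [ 0.57677943 -0.27363844] 0.05046764438850762
jaws outer [ 0.61435484 -0.04582547] [ 0.55673226 -0.04110793] [ 0.58554355 -0.0434667 ]
shaft front [ 0.58584866 -0.05467952]
jaw 94.10548621436891 0.22812767993303826
shaft 94.23713634192418 0.21692235917192593
grip [ 0.59522627 -0.18125498] [ 0.59508424 -0.17933787] mouth [ 0.5832627  -0.01977519]
```

Reacher yaw is 94.2° and the mouth is at (0.5833, -0.0198). I'll advance 10 cm along the stand axis, then check before going around the block.

Emit:
apply_moves([
  [255,0.1,1.0,0,0,0,0],
  [255,-0.05,1.0,0,0,0,0],
  [255,-0.07,1.0,0,0,0,0],
  [255,-0.07,1.0,0,0,0,0],
  [255,-0.07,1.0,0,0,0,0],
  [255,-0.07,1.0,0,0,0,0],
  [255,-0.07,1.0,0,0,0,0],
  [255,-0.07,1.0,0,0,0,0],
  [255,-0.07,1.0,0,0,0,0],
  [255,-0.07,0.5,0,0,0,0],
])

```text
time_s: 6.65
ee_pos: [0.5902, -0.0858, 0.0664]
eef_rot: [-3.142, 0.0, 0.072]
force: [0.9, -3.8, 2.2]
grip_width: 0.0486
grip_force: 7.0
```

```bash
python3 - <<'E'
from h import *
o=ctrl.get_obs();print(o['time_s'],o['ee_pos'],o['eef_rot'],o['force'])
c=shot('wrist');t=shot('top')
a=cv2.cvtColor(c['img'],cv2.COLOR_RGB2BGR);b=cv2.resize(cv2.cvtColor(t['img'],cv2.COLOR_RGB2BGR)[180:240,200:320],(560,280),interpolation=cv2.INTER_CUBIC)
cv2.imwrite('pics/w4.png',cv2.resize(np.vstack([a[100:400],b]),None,fx=1,fy=1))
E
```

```text
6.65 [ 0.59017335 -0.08584711  0.06643783] [-3.14150031e+00  4.57763404e-06  7.23517477e-02] [ 0.9137617  -3.82342277  2.19422419]
```

View pics/w4.png

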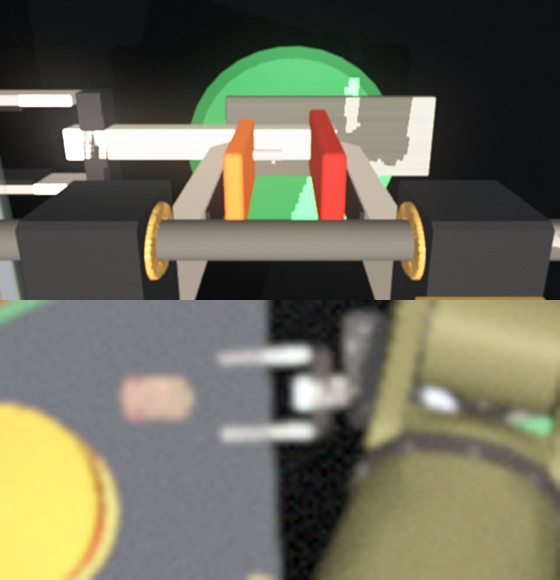

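The top view (lower panel) shows the jaws entering with tips at (220, 356) and (222, 433), and the block at (122–193, 376–420) squarely ahead of the mouth. I'll compute the lateral offset.

```bash
python3 - <<'E'
from h import *
t=dict(np.load('top.npz'))
P=lambda x,y,z:plane(t,200+x/4.667,180+(y-300)/4.667,z)[:2]
lt,rt,lb,rb=P(220,357,.023),P(222,434,.023),P(312,352,.023),P(312,432,.023)
m=(lt+rt)/2;d=m-(lb+rb)/2;print('tips',lt,rt,'yaw',np.degrees(np.arctan2(d[1],d[0])))
b=(P(122,380,.03)+P(122,420,.03)+P(193,376,.03)+P(193,416,.03))/4;print('block',b)
u=np.array([np.cos(np.radians(94.2)),np.sin(np.radians(94.2))]);n=np.array([-u[1],u[0]])
mo=m-u*.016;print('mouth',mo,'block in mouth',(b-mo)@u,(b-mo)@n)
c=dict(np.load('wrist.npz'));W=lambda u,v,z:plane(c,u,v+100,z)[:2]
a=W(435,97,.006);e=W(429,176,.006);r=(a+e)/2;s=(W(63,127,.02)+W(63,160,.02))/2;v=s-r;v/=np.linalg.norm(v);print('wrist mouth',s+.035*v,np.degrees(np.arctan2(v[1],v[0])))
b=np.array([.5746,.1347]);mo=s+.035*v;n=np.array([-v[1],v[0]]);print((b-mo)@v,(b-mo)@n)
E
```

```text
tips [0.6048316  0.09070272] [0.5523768  0.08778356] yaw 93.64401490899205
block [0.57526104 0.13167775]
mouth [0.57977601 0.07328611] block in mouth 0.058565497285306786 0.00022634987730081341
wrist mouth [0.57916579 0.07585081] 93.9255519643659
0.059023697596725766 0.0005262542400107044
```

The lateral offset is under 1 mm and the block lies 59 mm ahead. I'll advance 5.6 cm and hold.

Emit:
apply_moves([
  [255,-0.05,0.7,0,0,0,0],
  [255,-0.05,0.7,0,0,0,0],
  [255,-0.05,0.7,0,0,0,0],
  [255,-0.05,0.7,0,0,0,0],
  [255,-0.05,0.7,0,0,0,0],
  [255,-0.05,0.7,0,0,0,0],
  [255,-0.05,0.7,0,0,0,0],
  [255,-0.05,0.7,0,0,0,0],
  [255,0,0,0,0,0,0],
  [255,0,0,0,0,0,0],
])

```text
time_s: 7.75
ee_pos: [0.5862, -0.0306, 0.0664]
eef_rot: [-3.141, 0.0, 0.072]
force: [-0.1, -1.3, 2.1]
grip_width: 0.0461
grip_force: 7.0
```

```bash
python3 - <<'E'
from h import *
o=ctrl.get_obs();print(o['time_s'],o['ee_pos'],o['eef_rot'],o['force'])
t=shot('top')
b=cv2.resize(cv2.cvtColor(t['img'],cv2.COLOR_RGB2BGR)[180:240,200:320],(800,400),interpolation=cv2.INTER_CUBIC)
cv2.imwrite('pics/t5.png',b)
E
```

```text
7.75 [ 0.58618578 -0.03061747  0.06644177] [-3.14128472e+00  1.27743898e-04  7.21122299e-02] [-0.08449368 -1.32104094  2.0646141 ]
```

View pics/t5.png

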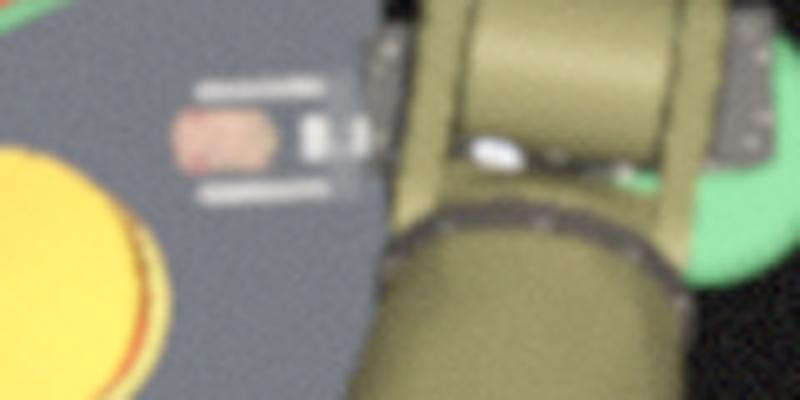

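The block (172–277, 108–172) sits centred between the jaws (rows 89 and 190, tips at x≈197). I'll squeeze in steps.

Emit:
apply_moves([
  [255,0,0,0,0,0,0],
  [255,0,0,0,0,0,0],
  [255,0,0,0,0,0,0],
  [255,0,0,0,0,0,0],
  [255,0,0,0,0,0,0],
], grip_force=11)

```text
time_s: 8.3
ee_pos: [0.5862, -0.0311, 0.0665]
eef_rot: [3.141, -0.0, 0.072]
force: [-0.2, -4.7, 2.7]
grip_width: 0.0392
grip_force: 11.0
```

Emit:
apply_moves([
  [255,0,0,0,0,0,0],
  [255,0,0,0,0,0,0],
  [255,0,0,0,0,0,0],
  [255,0,0,0,0,0,0],
  [255,0,0,0,0,0,0],
], grip_force=16)

```text
time_s: 8.8
ee_pos: [0.5863, -0.0311, 0.0665]
eef_rot: [3.141, -0.0, 0.072]
force: [0.6, -5.5, 2.6]
grip_width: 0.0388
grip_force: 16.0
```

Emit:
apply_moves([
  [255,0,0,0,0,0,0],
  [255,0,0,0,0,0,0],
  [255,0,0,0,0,0,0],
], grip_force=22)

```text
time_s: 9.1
ee_pos: [0.5863, -0.0312, 0.0665]
eef_rot: [3.141, -0.0, 0.072]
force: [1.0, -7.4, 3.4]
grip_width: 0.0386
grip_force: 22.0
```

Emit:
apply_moves([
  [255,0,0,0,0,0,0],
  [255,0,0,0,0,0,0],
  [255,0,0,0,0,0,0],
  [255,0,0,0,0,0,0],
], grip_force=31)

```text
time_s: 9.5
ee_pos: [0.5864, -0.0312, 0.0666]
eef_rot: [3.141, -0.0, 0.072]
force: [0.9, -6.8, 4.5]
grip_width: 0.0381
grip_force: 31.0
```

The squeeze reached 11 mm with the pads bearing at about 11 N each. I'll draw the block out slowly.

Emit:
apply_moves([
  [255,0.02,-0.2,0,0,0,0],
  [255,0.02,-0.3,0,0,0,0],
  [255,0.03,-0.5,0,0,0,0],
  [255,0.03,-0.5,0,0,0,0],
  [255,0.04,-0.5,0,0,0,0],
  [255,0.04,-0.5,0,0,0,0],
  [255,0.04,-0.5,0,0,0,0],
  [255,0.04,-0.5,0,0,0,0],
  [255,0.04,-0.5,0,0,0,0],
  [255,0.04,-0.5,0,0,0,0],
])

```text
time_s: 10.5
ee_pos: [0.5897, -0.0753, 0.0664]
eef_rot: [-3.14, 0.0, 0.072]
force: [-1.0, 5.1, 4.2]
grip_width: 0.0377
grip_force: 31.0
```

Emit:
apply_moves([
  [255,0.04,-0.6,0,0,0,0],
  [255,0.04,-0.6,0,0,0,0],
  [255,0.04,-0.6,0,0,0,0],
  [255,0.04,-0.6,0,0,0,0],
  [255,0.04,-0.6,0,0,0,0],
  [255,0.04,-0.6,0,0,0,0],
  [255,0.04,-0.6,0,0,0,0],
  [255,0.04,-0.6,0,0,0,0],
  [255,0.04,-0.6,0,0,0,0],
  [255,0.04,-0.6,0,0,0,0],
])

```text
time_s: 11.5
ee_pos: [0.5936, -0.1358, 0.0665]
eef_rot: [-3.141, 0.0, 0.072]
force: [0.1, 4.2, 5.6]
grip_width: 0.0374
grip_force: 31.0
```

```bash
python3 - <<'E'
from h import *
o=ctrl.get_obs();print(o['time_s'],o['ee_pos'],o['eef_rot'],o['force'],o['grip_width'])
t=shot('top')
b=cv2.resize(cv2.cvtColor(t['img'],cv2.COLOR_RGB2BGR)[180:240,200:320],(560,280),interpolation=cv2.INTER_CUBIC)
a=cv2.cvtColor(shot('wrist')['img'],cv2.COLOR_RGB2BGR)[:300]
cv2.imwrite('pics/t6.png',np.vstack([a,b]))
E
```

```text
11.5 [ 0.59362565 -0.13576191  0.06645203] [-3.14057443e+00  7.79474933e-05  7.18408071e-02] [0.10309102 4.20607502 5.63774228] 0.03743432726753134
```

View pics/t6.png

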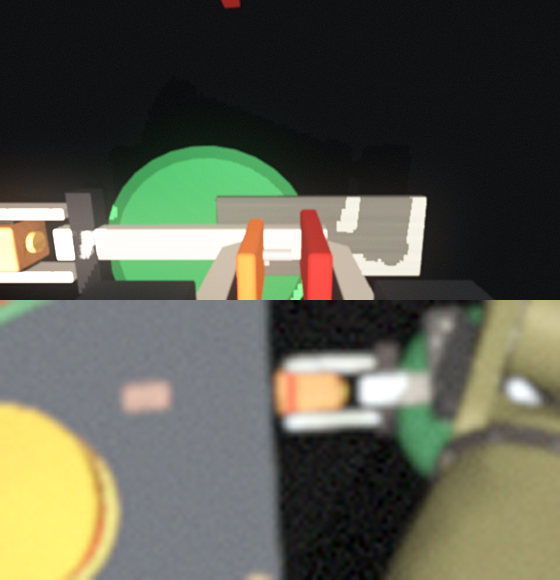

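The block is out between the closed jaws, at (275–345, 372–412) in the lower panel, near y = 0.03. I'll bring it straight back onto the mat.

Emit:
apply_moves([
  [255,0,-0.8,0,0,0,0],
  [255,0,-0.8,0,0,0,0],
  [255,0,-0.8,0,0,0,0],
  [255,0,-0.8,0,0,0,0],
  [255,0,-0.8,0,0,0,0],
  [255,0,-0.8,0,0,0,0],
  [255,0,-0.8,0,0,0,0],
  [255,0,-0.8,0,0,0,0],
  [255,0,-0.8,0,0,0,0],
  [255,0,-0.8,0,0,0,0],
])

```text
time_s: 12.6
ee_pos: [0.5936, -0.2157, 0.0665]
eef_rot: [-3.141, 0.0, 0.072]
force: [0.3, 5.4, 5.3]
grip_width: 0.0378
grip_force: 31.0
```

Emit:
apply_moves([
  [255,0,-0.8,0,0,0,0],
  [255,0,-0.8,0,0,0,0],
  [255,0,-0.8,0,0,0,0],
  [255,0,-0.8,0,0,0,0],
  [255,0,-0.6,0,0,0,0],
  [255,0,-0.3,0,0,0,0],
  [255,0,-0.1,0,0,0,0],
  [255,0,0,0,0,0,0],
])

```text
time_s: 13.4
ee_pos: [0.5936, -0.2577, 0.0665]
eef_rot: [-3.141, 0.0, 0.072]
force: [0.8, 3.8, 5.3]
grip_width: 0.0378
grip_force: 31.0
```

```bash
python3 - <<'E'
from h import *
t=shot('top');c=shot('wrist')
I=t['img'][170:250,270:350];h=cv2.cvtColor(I,cv2.COLOR_RGB2HSV)
b=cv2.resize(cv2.cvtColor(I,cv2.COLOR_RGB2BGR),(300,300),interpolation=cv2.INTER_CUBIC)
a=cv2.resize(cv2.cvtColor(c['img'],cv2.COLOR_RGB2BGR)[:336],(500,300))
cv2.imwrite('pics/t7.png',np.hstack([a,b]))
E
```

```text
(no output)
```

View pics/t7.png

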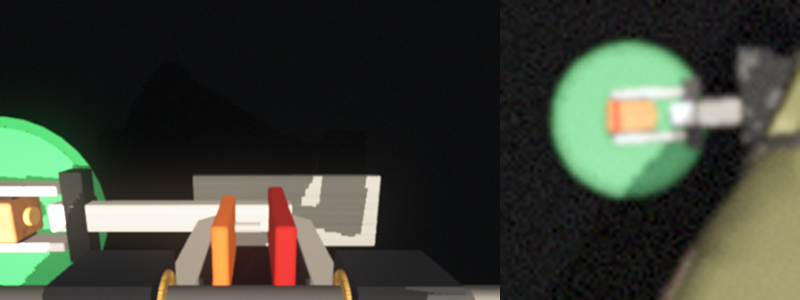

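The block (632,115) sits almost concentric with the mat (630,119), in its entirety. I'll release gradually.

Emit:
apply_moves([
  [255,0,0,0,0,0,0],
  [255,0,0,0,0,0,0],
  [255,0,0,0,0,0,0],
], grip_force=16)

```text
time_s: 13.8
ee_pos: [0.5936, -0.2578, 0.0665]
eef_rot: [-3.141, 0.0, 0.072]
force: [-0.4, 3.0, 5.3]
grip_width: 0.0386
grip_force: 16.0
```

Emit:
apply_moves([
  [152,0,0,0,0,0,0],
  [148,0,0,0,0,0,0],
  [144,0,0,0,0,0,0],
  [140,0,0,0,0,0,0],
  [136,0,0,0,0,0,0],
  [132,0,0,0,0,0,0],
  [128,0,0,0,0,0,0],
  [124,0,0,0,0,0,0],
  [120,0,0,0,0,0,0],
  [116,0,0,0,0,0,0],
])

```text
time_s: 14.8
ee_pos: [0.5934, -0.2583, 0.0661]
eef_rot: [3.141, 0.0, 0.072]
force: [0.0, -1.2, 0.1]
grip_width: 0.0512
grip_force: 0.0
```

Emit:
apply_moves([
  [110,0,0,0,0,0,0],
  [90,0,0,0,0,0,0],
  [60,0,0,0,0,0,0],
  [30,0,0,0,0,0,0],
  [0,0,0,0,0,0,0],
  [0,0,0,0,0,0,0],
  [0,0,0,0,0,0,0],
])

```text
time_s: 15.5
ee_pos: [0.5936, -0.2579, 0.0665]
eef_rot: [3.142, -0.0, 0.072]
force: [0.5, -0.0, 0.0]
grip_width: 0.0934
grip_force: 0.0
```

Emit:
apply_moves([
  [0,0,0,0.5,0,0,0],
  [0,0,0,1.5,0,0,0],
  [0,0,0,2,0,0,0],
  [0,0,0,2,0,0,0],
  [0,0,0,3,0,0,0],
  [0,0,0,3,0,0,0],
  [0,0,0,3,0,0,0],
  [0,0,0,3,0,0,0],
  [0,0,0,3,0,0,0],
  [0,0,0,0,0,0,0],
])

```text
time_s: 16.5
ee_pos: [0.5944, -0.2582, 0.2826]
eef_rot: [3.137, -0.007, 0.072]
force: [0.2, -1.0, -0.3]
grip_width: 0.094
grip_force: 0.0
```

```bash
python3 - <<'E'
from h import *
o=ctrl.get_obs();print(o['time_s'],o['ee_pos'],o['force'])
t=shot('top');c=shot('wrist')
I=t['img'][170:250,270:350]
b=cv2.resize(cv2.cvtColor(I,cv2.COLOR_RGB2BGR),(300,300),interpolation=cv2.INTER_CUBIC)
a=cv2.resize(cv2.cvtColor(c['img'],cv2.COLOR_RGB2BGR)[:336],(500,300))
cv2.imwrite('pics/t8.png',np.hstack([a,b]))
E
```

```text
16.5 [ 0.59437154 -0.25824883  0.28263152] [ 0.16323744 -0.97705924 -0.27570708]
```

View pics/t8.png

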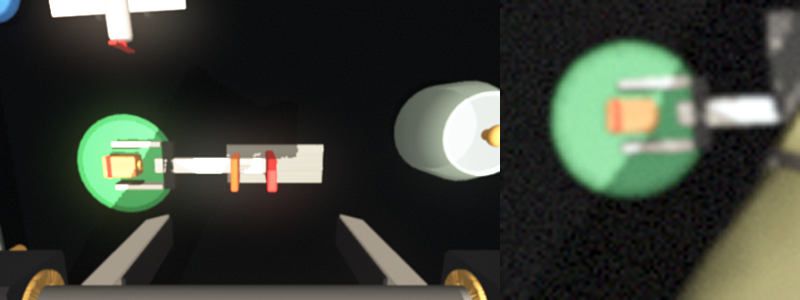

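The block is on the mat with the jaws open and clear of it. The reacher stands flat and the hand is free, so I'm handing in.

```bash
python3 -c "
from station import ctrl
print(ctrl.hand_in())"
```

```text
the job is handed in; nothing more can be done
None
```

The job is handed in, with no verdict returned: the last pictures show the key block wholly on the green mat, the jaws open and clear of it, and the reacher standing flat with the hand free.

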